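# Clamp the inlaid panel in the gluing jig

### The arm

A 6-joint arm with a two-finger parallel gripper is mounted at the origin on the work surface. World frame = base frame: x ahead of the robot, y to its left, z up, the work surface at z = 0. Lengths are in m, angles in rad, forces in N, time in s.
With the tool pointing down it reaches from about 0.375 to 0.925 m from the base axis. Payload 5.7 kg.
Tool frame: the origin (TCP) lies midway between the tips of the shut fingers; the grasp point (between the pads) lies behind it (grip_depth is the x of the grasp point in the tool frame, in m); x points along the fingers, z is the direction in which the jaws open and shut, and the axes are right-handed (so a half turn about x gives the same grasp; the last joint's range is limited). The gripper opens to 85 mm and grips with 20 to 120 N. Pads are 22 mm wide; open, the fingers measure 114 mm over their backs; the gripper's body (76 mm by 85 mm) begins 54 mm behind the grasp point. The pads swing forward as they close: fully open they stand 13 mm farther back than shut.
Start: joints at [-0.115, 0.359, 1.51, -0, 1.272, -0.115], TCP at [0.6, -0, 0.231] pointing down, gripper open.
Joint ranges: [-2.97, 2.97], [-1.01, 2.36], [0.21, 2.38], [-0.96, 4.11], [0.2, 2.71], [-2.98, 2.98]. Speed limits (rad/s): [2.39, 2.39, 3.14, 3.14, 3.14, 3.14].

### API

Orientations are given as a unit quaternion [x, y, z, w].
In Python, from bench import * gives the robot as it stands.
- The arm moves only by the tool jog_arm, never from a script. Its argument "targets" is a list of rows, each an object with "claw": the opening, from 0 (shut) to 1 (fully open); "delta_pos": the shift along the tool's x, y, z in mm, a list of three; "yaw": the turn about the tool's x in degrees. In form: [{"claw": claw, "delta_pos": [x, y, z], "yaw": yaw}, ...]. A call has 1 to 12 rows; each row shifts and turns the commanded pose from where the row before left it, along the tool's axes as they then stand; what a row does not reach is not made up. A row lasts 1/12 s, in which the tool goes at most 41.7 mm and 7.16 degrees, less where a joint would pass 70% of its speed; a pose out of reach is approached as far as the arm can. A call with a gripper value outside its range is refused whole. The fingers move at their own pace and stop on an object; "newtons" is the grip in N (left out, the last holds). Time passes only in rows, so rows that do not move let the fingers close. It gives the time, the measured TCP pose, the force and the opening at its end, in the units of the state.
- observe(): the state, without advancing time (a new reading comes with each control period).
- get_image(name): name is "scene" or "side" or "wrist"; returns a dict with "frame" (420x560x3 uint8, red, green, blue), "depth" (420x560 float32, m along the optical axis (not along the pixel's ray), 0 where there is no reading), "K" (3x3 intrinsics, pixels), "k1" (the pictures are not rectified: a ray, as slopes to the right and down, at radius r is drawn at 1 + k1 r^2 times it, then the intrinsics apply), "T" (4x4, takes a point from camera to world coordinates); the wrist camera has in their place "tool_from_camera" (4x4, takes a point from camera to tool coordinates, whose origin is the TCP and whose axes are the tool frame's). Camera axes: x right, y down, z forward; pixel columns grow to the right and rows downward; lengths in m; the calibration is good to about 2 mm. A picture is of the moment at which its call begins: read the wrist's pose just before it.
- hand_in(): hands the job in, once; it reports no verdict.
The state is a dict: "time": time; "qpos": joint angles; "qd": joint speeds; "effort": joint torques, N m; "tool_pos": TCP position; "eef_rot": TCP orientation; "contact_force": force on the tool from outside, world axes, zero at the start; "wrist_torque": the same for the moment, N m; "grip_width": opening from 0.0 (shut) to 1.0 (fully open).
Only numpy, scipy, OpenCV 4.12 (cv2) and the standard library are available. Lean on these libraries where they do the work, as an engineer would, in place of code of your own. Each camera call takes 0.05 s, during which the arm holds its last target. There are 200 camera calls.

### The job

Push the loose inlaid panel along the gluing jig until it is fully home against the jig's far stop, then push the red clamp handle outwards and down, past its dead point, until it snaps into lock with the clamp's foot pressing on the panel. Do it all with the fingertips or the outside of the fingers: lift nothing, leave the other things on the bench where they are, and finish clear of everything.

Things in the scene. Friction and masses are not known exactly. Their poses are not given: they have to be found in the camera images.
- jig: Plywood gluing jig fixed to the bench: board 230 (its x, -120 to +110) x 275 (its y, -125 to +150) x 18 mm. Origin on the bench under the board; x points to the far stop, away from the robot, z up. Two rails along x (inner faces y = -61.5 and +61.5, 10 mm high) form a channel open at the near end. Toggle clamp left of it: foot and cheeks x 23 to 77, y 77 to 143, up to z = 84.
- stop (a point): Middle of the near face of the far stop, at the board's top: jig (80, 0, 18) mm. The stop is a wooden bar across the channel's end, 22 mm high above the board.
- panel: Loose dark wooden panel with cream and gold inlay, 100 (its x) x 120 (its y) x 16 mm, about 0.14 kg, lying in the channel (top 34 mm above the bench), axes parallel to the jig's, 1.5 mm play each side. Origin at the centre of its underside. Starts 30 to 60 mm short of the stop; home, its far edge touches the stop (origin at jig x = +30). Slides easily when pushed along jig +x.
- clamp_handle (a joint): Angle of the red handle (rad). 0: upright, open; it swings to jig +y (away from the panel) and down to 1.5: 4 degrees above level, locked. Starts between 0.05 and 0.25; pushed further, a spring drives it back (about 0.5 N m, 6 N at 95 mm from the pivot, most near 0.8) up to the dead point at about 1.25, past which it snaps on to 1.5 by itself. The arm follows it down onto the panel.
- handle_pivot (a point): Hinge axis of the handle, in the mid-plane of the clamp: at jig (50, 125, 76) mm, so 76 mm above the bench. The axis runs along jig x.
- handle_end (a point): Free end of the handle on its centre line, 125 mm from the pivot. From 43 mm from the pivot to the end it is a red round grip 21 mm in diameter. Its z axis runs along the handle from pivot to end.
- clamp_pad: Red rubber foot of the clamp, 20 mm across, 12 mm high, on a sprung spindle 60 mm along the steel arm (arm pivot at jig (50, 92, 64) mm). Origin at the centre of its underside. Open, the arm stands raised 40 to 50 degrees, below 125 mm above the bench; locked, it is level, the foot sits at jig (50, 32) mm and presses on the panel with about 7 N.
- glue_bottle: Bystander: white glue bottle, 58 mm across, 165 mm tall, standing. Origin at the centre of its underside.
- jar: Bystander: amber glass jar, 56 mm across, 70 mm tall, standing beyond the jig's stop. Origin at the centre of its underside.
- f_clamp: Bystander: screw clamp with a red handle lying on the bench, bar 300 mm long along its x, 29 mm high, jaws reaching 95 mm to its +y. Origin under the middle of the bar.
- chisel: Bystander: wood chisel lying along its x, 235 mm long, 26 mm high. Origin on the bench, handle to -x.
- caul: Bystander: dark wooden block 45 x 35 x 50 mm standing on the bench left of the jig. Origin at the centre of its underside.
- wedge: Bystander: pale wooden wedge 60 x 20 x 18 mm lying on the jig's board right of the right rail. Origin at the centre of its underside.
- rod_tray: Bystander: plywood tray of white inlay rods, 200 x 90 x 30 mm. Origin at the centre of its underside.
There are look-alikes about, which are no part of the job. What is meant by the panel is not green, orange or turquoise, and is the larger of those in its own colour.

How it is judged:
On the way, in this order (a step that is already met when the one before it is completed fails the run):
1. the panel lies fully home against the far stop (within 3 mm) (x of panel in the frame of jig above 0.027 m and z of panel in the frame of jig below 0.021 m), for 0.2 s.
2. the clamp handle is past its dead point and locked, its foot pressing on the panel (value of joint clamp_handle above 1.42 rad and contact force between clamp_pad and panel above 1 N), for 0.2 s.
At the end, for the whole second after the job is handed in: The panel lies flat in the channel within 3 mm of the far stop, the clamp handle is locked (joint above 1.42 rad), the clamp's foot presses on the panel with more than 1 N, and all is at rest (all of step 1 and all of step 2 and linear speed of panel below 0.01 m/s and velocity of joint clamp_handle below 0.05 rad/s); the robot touches nothing.
It fails at once if the panel is lifted off the jig or tipped (more than 10 mm or 0.2 rad) (z of panel in the frame of jig above 0.028 m or angle between panel's own z axis and vertical above 0.2 rad).
It fails at once if a bystander is moved more than 25 mm (distance of any of glue_bottle, jar, f_clamp, chisel, caul, wedge, rod_tray from where it was at the start of the episode above 0.025 m).
It also fails if it takes over 48 s, if anything falls off the work surface, if the arm or the gripper's body presses on something with over 40 N, if the wrist force passes 120 N, or if a joint passes its speed limit or range.

## Working session

There is one attempt and no reset: what is moved stays moved. The work goes in short steps, Python scripts to look and compute and a tool call to move; the robot and the scene stay as the last step left them, time stands still between calls to the robot, and variables do not carry over. Pictures are saved under pics/ and viewed, about 8 in all and at most 12, crops included, and the job is handed in when it is done.

Besides the shell and the picture viewer there is one more tool, called after "Request:" as name([rows], argument=value, ...), one row to a line, values as JSON. jog_arm: Moves the arm, as the interface text tells. Its arguments: {"type":"object","properties":{"targets":{"type":"array"},"newtons":{"type":"number"}},"required":["targets"]}

```bash
mkdir -p pics; ls; cat > h.py <<'E'
from bench import *
import numpy as np, cv2
def cam(n):
    s=observe(); g=get_image(n); g['s']=s
    if n=='wrist':
        from scipy.spatial.transform import Rotation as R
        W=np.eye(4);W[:3,:3]=R.from_quat(s['eef_rot']).as_matrix();W[:3,3]=s['tool_pos'];g['T']=W@g['tool_from_camera']
    return g
def slopes(g,uv):
    uv=np.atleast_2d(uv).astype(float);K=g['K']
    d=np.c_[(uv[:,0]-K[0,2])/K[0,0],(uv[:,1]-K[1,2])/K[1,1]]; p=d.copy()
    for _ in range(20): p=d/(1+g['k1']*(p**2).sum(1,keepdims=True))
    return np.c_[p,np.ones(len(p))]
def onplane(g,uv,z):
    r=slopes(g,uv)@g['T'][:3,:3].T; c=g['T'][:3,3]
    return c+r*((z-c[2])/r[:,2:3])
def cloud(g):
    h,w=g['depth'].shape; v,u=np.mgrid[:h,:w]
    P=slopes(g,np.c_[u.ravel(),v.ravel()])*g['depth'].reshape(-1,1)
    P=P@g['T'][:3,:3].T+g['T'][:3,3]; P[g['depth'].ravel()==0]=np.nan
    return P.reshape(h,w,3)
def save(g,f): cv2.imwrite('pics/'+f,g['frame'][:,:,::-1])
E
python3 - <<'E'
from h import *
import pickle
s=observe();print(s)
G={n:cam(n) for n in('scene','side','wrist')}
pickle.dump(G,open('g0.pkl','wb'))
for n in G: print(n,G[n]['T'][:3].round(3).tolist(),G[n]['k1'],G[n]['K'][0,0],(G[n]['depth']>0).mean())
save(G['scene'],'s0.png');save(G['side'],'d0.png')
E
```

```text
pics
{'time': 0.0, 'qpos': array([-1.15122457e-01,  3.59481602e-01,  1.51144552e+00,  3.49583324e-06,
        1.27255025e+00, -1.15113909e-01]), 'qd': array([-0.00102456,  0.00122   , -0.00127383, -0.00041755,  0.00035222,
        0.00056476]), 'effort': array([ 1.96551155e-03, -5.27614331e+01, -2.78626120e+01, -6.37880498e-05,
        1.32890840e-02, -2.81424428e-05]), 'tool_pos': array([5.99295559e-01, 6.15697716e-05, 2.30462575e-01]), 'eef_rot': array([8.10994707e-05, 7.07768272e-01, 7.43265730e-05, 7.06444662e-01]), 'contact_force': array([ 0.26174225, -0.45904897,  0.18429119]), 'wrist_torque': array([-0.02814059, -0.06991323,  0.00066528]), 'grip_width': 0.9985678413669045}
scene [[0.388, 0.581, -0.715, 1.352], [0.921, -0.263, 0.286, -0.4], [-0.022, -0.77, -0.637, 0.923]] -0.06937812590069668 491.7735455989808 0.9959013605442177
side [[-0.979, -0.14, 0.146, 0.198], [-0.202, 0.656, -0.728, 1.217], [0.006, -0.742, -0.67, 1.289]] -0.17017609842148987 535.5973121119641 0.9959438775510204
wrist [[1.0, 0.0, -0.003, 0.6], [-0.0, -0.964, -0.265, 0.067], [-0.003, 0.265, -0.964, 0.374]] -0.04229536069260117 355.3015491405004 0.9959396258503401
```

View pics/s0.png

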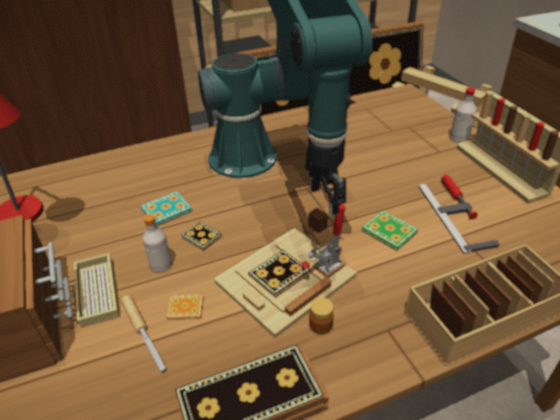

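View pics/d0.png

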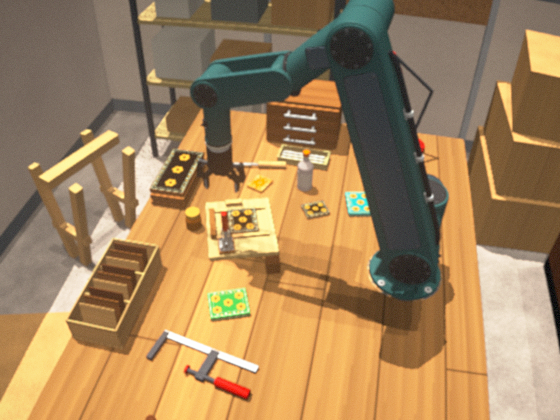

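The scene view shows the jig at about (285,280), with the dark panel at (278,270), the clamp at (328,255) and its red handle at (339,217). The caul is at (317,218), the jar at (321,316) and the wedge at (254,299). In the side view the jig is at (241,228) and the clamp at (226,240).

```bash
cat > m.py <<'E'
from h import *
import pickle
G=pickle.load(open('g0.pkl','rb'))
for n,(c,r) in {'scene':(slice(205,365),slice(195,335)),'side':(slice(180,300),slice(180,290))}.items():
    g=G[n];P=cloud(g)[r,c].reshape(-1,3);C=g['frame'][r,c].reshape(-1,3).astype(int)
    for lo,hi in((.013,.023),(.029,.039)):
        m=(P[:,2]>lo)&(P[:,2]<hi); q=P[m]
        print(n,lo,m.sum(),cv2.minAreaRect((q[:,:2]*1000).astype(np.float32)),np.median(q,0).round(3))
    red=(C[:,0]>110)&(C[:,1]<60)&(C[:,2]<60); q=P[red]
    print('red',red.sum()); q=q[np.argsort(q[:,2])]
    print(q[::max(1,len(q)//14)].round(3).tolist())
    t=(P[:,2]>.03);print('hist',np.histogram(P[:,2],bins=np.arange(-.01,.22,.01))[0])
E
python3 m.py
```

```text
scene 0.013 4134 ((556.8118286132812, -78.7255859375), (445.834228515625, 383.911376953125), 68.17500305175781) [ 0.593 -0.118  0.019]
scene 0.029 2410 ((545.92041015625, -56.730255126953125), (265.4566955566406, 366.744140625), 53.15203857421875) [ 0.586 -0.095  0.035]
red 125
[[0.572, -0.039, 0.035], [0.623, -0.048, 0.09], [0.616, -0.055, 0.093], [0.622, -0.052, 0.097], [0.592, 0.047, 0.159], [0.59, 0.048, 0.163], [0.588, 0.048, 0.168], [0.589, 0.05, 0.174], [0.588, 0.045, 0.178], [0.59, 0.055, 0.182], [0.591, 0.056, 0.186], [0.587, 0.05, 0.191], [0.589, 0.057, 0.196], [0.587, 0.06, 0.2], [0.577, 0.058, 0.202], [0.583, 0.052, 0.205]]
hist [ 1951 10535  2737  2476  2425   615   204   202   336   145    68    42
    59    23    28    31    31    28    35    23    29    18]
side 0.013 2001 ((606.5262451171875, -80.60977172851562), (411.7680358886719, 561.7786865234375), 1.5762065649032593) [ 0.535 -0.046  0.018]
side 0.029 1062 ((605.447509765625, -126.43780517578125), (407.4779357910156, 461.4792175292969), 1.3381941318511963) [ 0.577 -0.079  0.035]
red 17
[[0.579, 0.058, 0.134], [0.583, 0.055, 0.136], [0.581, 0.053, 0.138], [0.582, 0.059, 0.144], [0.581, 0.062, 0.151], [0.581, 0.061, 0.154], [0.58, 0.062, 0.159], [0.581, 0.057, 0.171], [0.583, 0.062, 0.172], [0.579, 0.063, 0.173], [0.576, 0.063, 0.178], [0.58, 0.069, 0.182], [0.575, 0.062, 0.186], [0.581, 0.064, 0.186], [0.575, 0.062, 0.19], [0.58, 0.067, 0.194], [0.577, 0.068, 0.194]]
hist [2788 5352 1648 1161 1059  381  142  152  137   33    7   10    5   13
   13   11   14   14   13   14   25   15]
```

```bash
python3 - <<'E'
from h import *
import pickle
G=pickle.load(open('g0.pkl','rb'))
a=cv2.resize(G['scene']['frame'][190:340,205:365],None,fx=3.6,fy=3.6,interpolation=2)
b=cv2.resize(G['wrist']['frame'],(540,405));
cv2.imwrite('pics/c0.png',a[:,:,::-1]);cv2.imwrite('pics/w0.png',b[:,:,::-1])
E
```

```text
(no output)
```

View pics/w0.png

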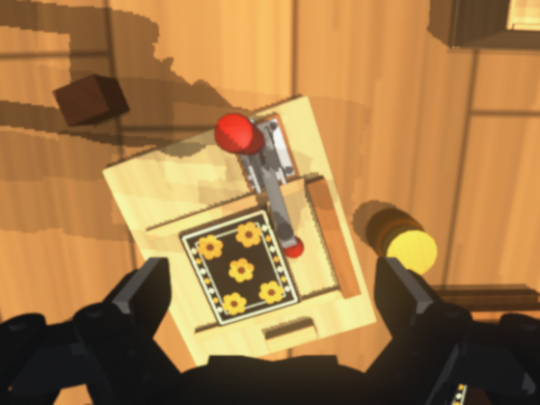

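In the wrist view (scaled by 0.964) the board corners are at (104,172), (307,95) and (375,322), so the jig yaw is about +20°. The panel spans (180,235) to (298,305), the handle knob is at (238,132) and the foot at (294,247). The caul is at (91,100), the jar at (405,248) and the wedge at (288,327).

```bash
cat > j.py <<'E'
from h import *
import pickle
g=pickle.load(open('g0.pkl','rb'))['wrist'];P=cloud(g)
f=1/.9643
A,B,C=[onplane(g,[np.array(p)*f],.018)[0] for p in((104,172),(307,95),(375,322))]
print(A,B,C,np.linalg.norm(B-A),np.linalg.norm(C-B))
# refine: edge fits from height mask, in rough jig frame
th=np.arctan2(*(B-A)[[1,0]]);
for it in range(3):
    ex=np.array([np.cos(th),np.sin(th)]);ey=np.array([-ex[1],ex[0]])
    if it==0: O=A[:2]+.12*ex-.15*ey
    z=P[:,:,2];q=(P[:,:,:2]-O)
    X=q@ex;Y=q@ey
    m=(z>.012)&(z<.024)
    def edge(sel,axis,sign,other,lo,hi):
        pts=[]
        for a in np.arange(lo,hi,.006):
            s=m&(np.abs(other-a)<.003)&(np.abs(X)<.13)&(np.abs(Y)<.165)
            v=axis[s]
            if len(v)>8: pts.append((a,np.percentile(sign*v,99)*sign))
        return np.array(pts)
    t=edge(0,Y,1,X,-.1,.1);l=edge(0,X,-1,Y,0,.14);r=edge(0,X,1,Y,-.1,.14)
    from numpy import polyfit
    med=lambda e:np.median(e[:,1])
    st=polyfit(*t.T,1);sl=polyfit(*l.T,1);sr=polyfit(*r.T,1)
    print(it,np.degrees(th),'top',med(t),st,'left',med(l),sl,'right',med(r),sr)
    dth=np.median([st[0],-sl[0],-sr[0]])
    O=O+ex*((med(l)+.12+med(r)-.11)/2)+ey*(med(t)-.15); th+=dth
print('O',O,np.degrees(th))
ex=np.array([np.cos(th),np.sin(th)]);ey=np.array([-ex[1],ex[0]])
np.savez('jig.npz',O=O,th=th)
X=(P[:,:,:2]-O)@ex;Y=(P[:,:,:2]-O)@ey
for y in(-.04,-.02,0,.02,.04):
    s=(abs(Y-y)<.004)&(z>.0305)&(z<.037)&(abs(X)<.11);print(y,s.sum(),np.percentile(X[s],[1,99]).round(4),end=' ')
s=(z>.038)&(z<.046)&(abs(Y)<.05);print('\nstop x',np.percentile(X[s],[2,98]))
J=lambda p:np.r_[(np.array(p[:2])-O)@ex,(np.array(p[:2])-O)@ey,p[2]]
c=g['frame'].astype(int);red=(c[:,:,0]>110)&(c[:,:,1]<70)&(c[:,:,2]<70)&(z>.1)
p=P[red];print('handle top',red.sum(),[J(x).round(3).tolist() for x in p[np.argsort(p[:,2])][::max(1,len(p)//8)]])
for nm,uv in dict(caul=(91,100),jar=(410,250),pad=(294,247),knob=(236,132),wedge=(288,327)).items():
    u,v=(np.array(uv)*f).astype(int);print(nm,P[v,u].round(3),J(P[v,u]).round(3))
W=lambda x,y:(O+x*ex+y*ey).round(4)
print('pivot',W(.05,.125),'stop',W(.08,0),'near edge home',W(-.02,0))
E
python3 j.py
```

```text
[0.41990628 0.00513267 0.018     ] [0.63317218 0.08231035 0.018     ] [ 0.72176535 -0.1767328   0.018     ] 0.2268011054866883 0.2737738196615374
0 19.89441863648442 top 0.15062511323304648 [-0.11046675  0.13951373] left -0.12051653963969086 [-0.15086355 -0.10476553] right 0.10530792186482327 [-0.00122782  0.10696763]
1 19.964767782056477 top 0.15015697122173702 [-0.14326418  0.13687658] left -0.1177630935832878 [-0.15069877 -0.10204101] right 0.10804949084707556 [0.00011532 0.10920796]
2 19.958160308610562 top 0.14996811762156242 [-0.08236906  0.14145732] left -0.11791034942685763 [-0.15213991 -0.10203026] right 0.107887984787706 [9.04649016e-05 1.09053906e-01]
O [ 0.58120778 -0.09521673] 19.952977051552036
-0.04 603 [-0.0668  0.032 ] -0.02 637 [-0.0662  0.0325] 0 658 [-0.0657  0.0324] 0.02 683 [-0.0656  0.0327] 0.04 730 [-0.0652  0.0331] 
stop x [0.07896921 0.17022365]
handle top 1261 [[0.058, 0.127, 0.128], [0.058, 0.134, 0.178], [0.056, 0.135, 0.197], [0.048, 0.15, 0.199], [0.057, 0.146, 0.199], [0.048, 0.146, 0.2], [0.049, 0.139, 0.2], [0.045, 0.147, 0.201], [0.05, 0.136, 0.202]]
caul [0.433 0.078 0.051] [-0.081  0.214  0.051]
jar [ 0.731 -0.061  0.07 ] [ 0.152 -0.019  0.07 ]
pad [ 0.617 -0.048  0.093] [0.05  0.032 0.093]
knob [0.581 0.057 0.199] [0.052 0.144 0.199]
wedge [ 0.616 -0.18   0.023] [ 0.004 -0.092  0.023]
pivot [0.5856 0.0393] stop [ 0.6564 -0.0679] near edge home [ 0.5624 -0.102 ]
```

The checks agree: the board measures about 226 x 274 mm, the foot is at jig (50,32), and the stop is at x = 79. That puts the jig origin at (0.581, -0.095) with yaw 20°. The panel's near edge is at jig x = -66, which leaves a gap of about 47 mm. Next I shut the fingers, move over the near end of the channel, and turn -20°.

Request:
jog_arm([
  {"claw": 0,"delta_pos": [0,-27,-24],"yaw": 0},
  {"claw": 0,"delta_pos": [0,-27,-24],"yaw": 0},
  {"claw": 0,"delta_pos": [0,-27,-24],"yaw": 0},
  {"claw": 0,"delta_pos": [0,-27,-24],"yaw": 0},
  {"claw": 0,"delta_pos": [0,-27,-24],"yaw": 0},
  {"claw": 0,"delta_pos": [0,0,0],"yaw": -6.67},
  {"claw": 0,"delta_pos": [0,0,0],"yaw": -6.67},
  {"claw": 0,"delta_pos": [0,0,0],"yaw": -6.66},
  {"claw": 0,"delta_pos": [30,0,0],"yaw": 0},
  {"claw": 0,"delta_pos": [30,0,0],"yaw": 0},
  {"claw": 0,"delta_pos": [30,0,0],"yaw": 0},
  {"claw": 0,"delta_pos": [0,0,0],"yaw": 0},
], newtons=30)

```text
time: 1.15
tool_pos: [0.476, -0.1334, 0.1366]
eef_rot: [-0.121, 0.699, 0.125, 0.694]
contact_force: [-0.5, 0.4, -1.8]
grip_width: 0.0
```

```bash
cat > chk.py <<'E'
from h import *
import sys
from scipy.spatial.transform import Rotation as R
d=np.load('jig.npz');O,th=d['O'],float(d['th']);ex=np.array([np.cos(th),np.sin(th)]);ey=np.array([-ex[1],ex[0]])
J=lambda p:np.r_[(np.array(p[:2])-O)@ex,(np.array(p[:2])-O)@ey,p[2]]
g=cam(sys.argv[1]);s=g['s'];M=R.from_quat(s['eef_rot']).as_matrix()
print('t',s['time'],'tcpJ',(J(s['tool_pos'])*1000).round(1),'toolz yaw-jig',np.degrees(np.arctan2(M[1,2],M[0,2])-th).round(2),'toolx',M[:,0].round(3),'F',s['contact_force'].round(1))
P=cloud(g);z=P[:,:,2];X=(P[:,:,:2]-O)@ex;Y=(P[:,:,:2]-O)@ey
for y in(-.045,-.03,-.015,0,.015,.045):
    s=(abs(Y-y)<.004)&(z>.0305)&(z<.037)&(X>-.09)&(X<.079);print(y,s.sum(),np.percentile(X[s],[1,99]).round(4) if s.sum() else '',end=' ')
print()
if len(sys.argv)>2: save(g,sys.argv[2])
E
python3 chk.py wrist w1.png
```

```text
t 1.15 tcpJ [-1.119e+02  1.000e-01  1.366e+02] toolz yaw-jig 0.04 toolx [-0.009  0.004 -1.   ] F [-0.5  0.4 -1.8]
-0.045 1330 [-0.0672  0.0782] -0.03 1402 [-0.0667  0.0783] -0.015 1478 [-0.0667  0.0786] 0 1543 [-0.0665  0.0786] 0.015 1552 [-0.0663  0.032 ] 0.045 1730 [-0.0659  0.0786]
```

Request:
jog_arm([
  {"claw": 0,"delta_pos": [30,0,0],"yaw": 0},
  {"claw": 0,"delta_pos": [30,0,0],"yaw": 0},
  {"claw": 0,"delta_pos": [30,0,0],"yaw": 0},
  {"claw": 0,"delta_pos": [19,0,0],"yaw": 0},
  {"claw": 0,"delta_pos": [0,0,12],"yaw": 0},
  {"claw": 0,"delta_pos": [0,0,10],"yaw": 0},
  {"claw": 0,"delta_pos": [0,0,6],"yaw": 0},
  {"claw": 0,"delta_pos": [0,0,6],"yaw": 0},
  {"claw": 0,"delta_pos": [0,0,6],"yaw": 0},
  {"claw": 0,"delta_pos": [0,0,6],"yaw": 0},
  {"claw": 0,"delta_pos": [0,0,6],"yaw": 0},
  {"claw": 0,"delta_pos": [0,0,6],"yaw": 0},
])

```text
time: 2.2
tool_pos: [0.5337, -0.1154, 0.034]
eef_rot: [-0.123, 0.697, 0.123, 0.696]
contact_force: [-7.6, -2.3, 13.6]
grip_width: 0.0
```

```bash
python3 chk.py wrist w2.png
```

```text
t 2.2 tcpJ [-51.5  -2.8  34. ] toolz yaw-jig 0.11 toolx [-0.002 -0.001 -1.   ] F [-7.6 -2.3 13.6]
-0.045 468 [-0.0531  0.0785] -0.03 1002 [0.0143 0.0786] -0.015 2549 [-0.0317  0.0465] 0 3222 [-0.041   0.0455] 0.015 4111 [-0.0518  0.0455] 0.045 4811 [-0.0514  0.0458]
```

View pics/w2.png

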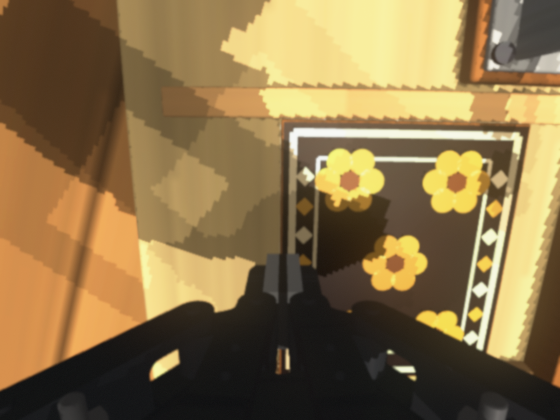

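The fingertip at about (283,258) sits on top of the panel's near edge (x ≈ 288). TCP z is 34 mm, which is the panel's top height, with 13 N upwards, so it rode up and dragged the panel 14 mm. I'll lift slightly, back off, go lower and check the free height.

Request:
jog_arm([
  {"claw": 0,"delta_pos": [-12,0,0],"yaw": 0},
  {"claw": 0,"delta_pos": [-6,0,0],"yaw": 0},
  {"claw": 0,"delta_pos": [0,0,-25],"yaw": 0},
  {"claw": 0,"delta_pos": [0,3,-25],"yaw": 0},
  {"claw": 0,"delta_pos": [12,0,0],"yaw": 0},
  {"claw": 0,"delta_pos": [8,0,0],"yaw": 0},
  {"claw": 0,"delta_pos": [0,0,0],"yaw": 0},
  {"claw": 0,"delta_pos": [0,0,0],"yaw": 0},
  {"claw": 0,"delta_pos": [0,0,0],"yaw": 0},
])

```text
time: 3.0
tool_pos: [0.4877, -0.1296, 0.0306]
eef_rot: [-0.123, 0.696, 0.123, 0.697]
contact_force: [0.3, -0.5, 0.3]
grip_width: 0.002
```

```bash
python3 chk.py wrist w3.png
```

```text
t 3.0 tcpJ [-99.7  -0.4  30.6] toolz yaw-jig 0.07 toolx [ 0.001 -0.    -1.   ] F [ 0.3 -0.5  0.3]
-0.045 971 [-0.0503  0.0323] -0.03 1618 [-0.0261  0.0284] -0.015 2605 [-0.0514  0.0247] 0 2791 [-0.0515  0.0214] 0.015 2926 [-0.0514  0.0181] 0.045 3129 [-0.0512  0.0116]
```

Request:
jog_arm([
  {"claw": 0,"delta_pos": [5,0,0],"yaw": 0},
  {"claw": 0,"delta_pos": [4,0,0],"yaw": 0},
  {"claw": 0,"delta_pos": [0,0,0],"yaw": 0},
  {"claw": 0,"delta_pos": [0,0,0],"yaw": 0},
  {"claw": 0,"delta_pos": [0,0,8],"yaw": 0},
  {"claw": 0,"delta_pos": [0,0,8],"yaw": 0},
  {"claw": 0,"delta_pos": [0,0,8],"yaw": 0},
  {"claw": 0,"delta_pos": [0,0,8],"yaw": 0},
  {"claw": 0,"delta_pos": [0,0,8],"yaw": 0},
  {"claw": 0,"delta_pos": [0,0,0],"yaw": 0},
])

```text
time: 3.88
tool_pos: [0.5265, -0.1155, 0.0215]
eef_rot: [-0.123, 0.696, 0.123, 0.697]
contact_force: [0.9, -0.1, 0.4]
grip_width: -0.002
```

```bash
python3 chk.py wrist w4.png
```

```text
t 3.8833 tcpJ [-58.3  -0.4  21.5] toolz yaw-jig 0.09 toolx [ 0.002 -0.001 -1.   ] F [ 0.9 -0.1  0.4]
-0.045 150 [-0.0063  0.056 ] -0.03 1048 [-0.0128  0.055 ] -0.015 2216 [-0.0068  0.0546] 0 4140 [-0.0423  0.0543] 0.015 4626 [-0.0574  0.0522] 0.045 5051 [-0.0432  0.0457]
```

Request:
jog_arm([
  {"claw": 0,"delta_pos": [0,0,5],"yaw": 0},
  {"claw": 0,"delta_pos": [0,0,5],"yaw": 0},
  {"claw": 0,"delta_pos": [0,0,5],"yaw": 0},
  {"claw": 0,"delta_pos": [0,0,4],"yaw": 0},
  {"claw": 0,"delta_pos": [0,0,3],"yaw": 0},
  {"claw": 0,"delta_pos": [0,0,2],"yaw": 0},
  {"claw": 0,"delta_pos": [0,0,2],"yaw": 0},
  {"claw": 0,"delta_pos": [0,0,0],"yaw": 0},
])

```text
time: 4.6
tool_pos: [0.5479, -0.1067, 0.0211]
eef_rot: [-0.123, 0.697, 0.123, 0.696]
contact_force: [-1.4, 0.4, 0.9]
grip_width: 0.004
```

```bash
python3 chk.py wrist w5.png;python3 chk.py side x.png
```

```text
t 4.6 tcpJ [-35.2   0.6  21.1] toolz yaw-jig 0.06 toolx [-0.001  0.    -1.   ] F [-1.4  0.4  0.9]
-0.045 92 [0.0178 0.0785] -0.03 1074 [0.01   0.0787] -0.015 2174 [0.0192 0.0786] 0 4181 [-0.0187  0.0783] 0.015 4818 [-0.0388  0.075 ] 0.045 5100 [-0.0207  0.0688] 
t 4.65 tcpJ [-35.2   0.6  21.2] toolz yaw-jig 0.05 toolx [-0.001  0.    -1.   ] F [-1.4  0.8  1. ]
-0.045 13 [0.0095 0.0757] -0.03 13 [-0.0127  0.0729] -0.015 20 [-0.0194  0.0775] 0 22 [-0.04    0.0747] 0.015 25 [-0.0405  0.0748] 0.045 24 [-0.0204  0.0784]
```

Request:
jog_arm([
  {"claw": 0,"delta_pos": [0,0,2],"yaw": 0},
  {"claw": 0,"delta_pos": [0,0,2],"yaw": 0},
  {"claw": 0,"delta_pos": [0,0,2],"yaw": 0},
  {"claw": 0,"delta_pos": [0,0,0],"yaw": 0},
  {"claw": 0,"delta_pos": [0,0,0],"yaw": 0},
])

```text
time: 5.12
tool_pos: [0.5483, -0.106, 0.0209]
eef_rot: [-0.123, 0.7, 0.124, 0.693]
contact_force: [-15.2, -10.8, 11.5]
grip_width: 0.0
```

```bash
python3 chk.py wrist w5.png
```

```text
t 5.1167 tcpJ [-34.6   1.1  20.9] toolz yaw-jig 0.14 toolx [-0.01  -0.001 -1.   ] F [-15.2 -10.8  11.5]
-0.045 35 [0.0202 0.0787] -0.03 1049 [0.0106 0.0786] -0.015 2122 [0.0216 0.0786] 0 4192 [-0.0178  0.0782] 0.015 4829 [-0.0379  0.0746] 0.045 5146 [-0.0205  0.0689]
```

The panel is home: blocked with about 18 N at TCP x = -34.6, and its near edge is at -20.5 against -20 expected. Next I back off, rise and check the panel and handle from above.

Request:
jog_arm([
  {"claw": 0,"delta_pos": [0,0,-15],"yaw": 0},
  {"claw": 0,"delta_pos": [0,0,-25],"yaw": 0},
  {"claw": 0,"delta_pos": [-40,0,0],"yaw": 0},
  {"claw": 0,"delta_pos": [-40,0,0],"yaw": 0},
  {"claw": 0,"delta_pos": [-40,0,0],"yaw": 0},
  {"claw": 0,"delta_pos": [-40,0,0],"yaw": 0},
  {"claw": 0,"delta_pos": [-40,0,0],"yaw": 0},
  {"claw": 0,"delta_pos": [0,0,35],"yaw": 0},
  {"claw": 0,"delta_pos": [0,0,35],"yaw": 0},
  {"claw": 0,"delta_pos": [0,0,0],"yaw": 0},
  {"claw": 0,"delta_pos": [0,0,0],"yaw": 0},
])

```text
time: 6.08
tool_pos: [0.584, -0.0942, 0.2215]
eef_rot: [-0.124, 0.696, 0.123, 0.697]
contact_force: [-0.6, 0.9, 0.1]
grip_width: -0.0
```

```bash
cat >> chk.py <<'E'
def handle():
    c=g['frame'].astype(int);m=(c[:,:,0]>100)&(c[:,:,1]<75)&(c[:,:,2]<75)&(Y>.1)&(Y<.27)&(abs(X-.05)<.03)
    if m.sum()<5: print('no handle');return
    q=np.c_[X[m],Y[m],z[m]];r=np.hypot(q[:,1]-.125,q[:,2]-.076);a=np.arctan2(q[:,1]-.125,q[:,2]-.076)
    k=r>.12;print('handle n',m.sum(),'X med',np.median(q[:,0]).round(4),'ang med',np.median(a).round(3),'end ang',np.median(a[k]).round(3) if k.any() else '', 'rmax',r.max().round(3))
handle()
E
python3 chk.py wrist w6.png; python3 chk.py side x.png
```

```text
t 6.0833 tcpJ [  3.    0.  221.5] toolz yaw-jig 0.13 toolx [ 0.002 -0.    -1.   ] F [-0.6  0.9  0.1]
-0.045 770 [-0.0208  0.0774] -0.03 821 [-0.0206  0.0776] -0.015 839 [-0.0203  0.0781] 0 913 [-0.0201  0.0781] 0.015 739 [-0.0207  0.0784] 0.045 783 [-0.0203  0.0778] 
handle n 662 X med 0.0469 ang med 0.014 end ang  rmax 0.081
t 6.1333 tcpJ [  1.4   0.4 221. ] toolz yaw-jig 0.1 toolx [-0. -0. -1.] F [-1.4 -0.2  0.4]
-0.045 16 [-0.0168  0.0753] -0.03 19 [-0.0217  0.0756] -0.015 27 [-0.0195  0.0781] 0 21 [-0.0144  0.0783] 0.015 21 [-0.0194  0.0758] 0.045 29 [-0.019  0.075] 
handle n 88 X med 0.0503 ang med 0.232 end ang 0.203 rmax 0.131
```

View pics/w6.png

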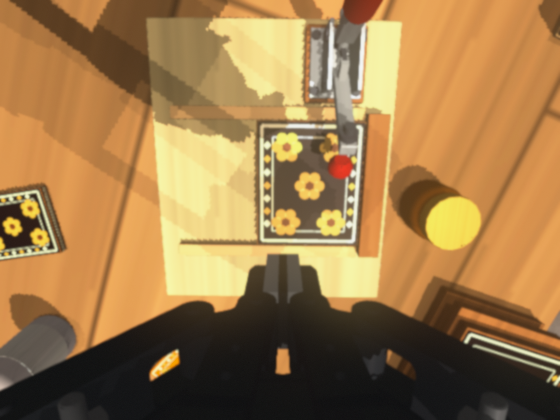

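The panel's far edge is flush with the stop at px x ≈ 364, and its near edge is at jig x = -20.4. The handle is at about 0.15–0.2 rad. Next I move to the inner side of the handle, near jig (50, 90, 176).

Request:
jog_arm([
  {"claw": 0,"delta_pos": [0,30,16],"yaw": 0},
  {"claw": 0,"delta_pos": [0,30,16],"yaw": 0},
  {"claw": 0,"delta_pos": [0,30,16],"yaw": 0},
  {"claw": 0,"delta_pos": [25,0,0],"yaw": 0},
  {"claw": 0,"delta_pos": [20,0,0],"yaw": 0},
  {"claw": 0,"delta_pos": [0,0,0],"yaw": 0},
  {"claw": 0,"delta_pos": [0,0,0],"yaw": 0},
])

```text
time: 6.77
tool_pos: [0.5946, 0.0061, 0.1752]
eef_rot: [-0.122, 0.698, 0.123, 0.695]
contact_force: [0.8, -0.8, 1.1]
grip_width: -0.005
```

```bash
python3 chk.py side x1.png;python3 chk.py scene x2.png
python3 - <<'E'
import numpy as np
for r in(100,):
  for t in np.arange(.15,1.56,.1):
    print(round(t,2),'TCP y,z',round(125+r*np.sin(t)-10.5*np.cos(t)-11,1),round(76+r*np.cos(t)+10.5*np.sin(t),1))
E
```

```text
t 6.7667 tcpJ [ 47.2  90.7 175.2] toolz yaw-jig 0.02 toolx [-0.004  0.    -1.   ] F [ 0.8 -0.8  1.1]
-0.045 23 [-0.0185  0.0753] -0.03 21 [-0.0217  0.0748] -0.015 21 [-0.0188  0.074 ] 0 21 [-0.0178  0.075 ] 0.015 18 [-0.0201  0.0733] 0.045 23 [-0.0204  0.0777] 
handle n 91 X med 0.0508 ang med 0.232 end ang 0.192 rmax 0.183
t 6.8167 tcpJ [ 48.3  90.  176.4] toolz yaw-jig 0.0 toolx [-0.001  0.    -1.   ] F [0.6 0.3 0.6]
-0.045 74 [-0.0206  0.0714] -0.03 68 [-0.0217  0.0708] -0.015 76 [-0.0209  0.0722] 0 68 [-0.0237  0.0727] 0.015 70 [-0.0208  0.0731] 0.045 61 [-0.0208  0.0713] 
handle n 46 X med 0.0585 ang med 0.128 end ang 0.143 rmax 0.124
0.15 TCP y,z 118.6 176.4
0.25 TCP y,z 128.6 175.5
0.35 TCP y,z 138.4 173.5
0.45 TCP y,z 148.0 170.6
0.55 TCP y,z 157.3 166.7
0.65 TCP y,z 166.2 162.0
0.75 TCP y,z 174.5 156.3
0.85 TCP y,z 182.2 149.9
0.95 TCP y,z 189.2 142.7
1.05 TCP y,z 195.5 134.9
1.15 TCP y,z 201.0 126.4
1.25 TCP y,z 205.6 117.5
1.35 TCP y,z 209.3 108.1
1.45 TCP y,z 212.0 98.5
1.55 TCP y,z 213.8 88.6
```

Request:
jog_arm([
  {"claw": 0,"delta_pos": [0,14,1],"yaw": 0},
  {"claw": 0,"delta_pos": [0,14,1],"yaw": 0},
  {"claw": 0,"delta_pos": [1,10,0],"yaw": 0},
  {"claw": 0,"delta_pos": [2,10,0],"yaw": 0},
  {"claw": 0,"delta_pos": [3,10,0],"yaw": 0},
  {"claw": 0,"delta_pos": [4,9,0],"yaw": 0},
  {"claw": 0,"delta_pos": [0,0,0],"yaw": 0},
  {"claw": 0,"delta_pos": [0,0,0],"yaw": 0},
])

```text
time: 7.53
tool_pos: [0.575, 0.0709, 0.1659]
eef_rot: [-0.123, 0.697, 0.123, 0.696]
contact_force: [0.9, -0.3, 2.4]
grip_width: 0.0
```

```bash
python3 chk.py side x3.png;python3 chk.py scene x4.png; python3 - <<'E'
import cv2,numpy as np
a=cv2.resize(cv2.imread('pics/x3.png')[150:300,160:320],None,fx=2.5,fy=2.5);b=cv2.resize(cv2.imread('pics/x4.png')[160:310,230:390],None,fx=2.5,fy=2.5)
cv2.imwrite('pics/x34.png',np.hstack([a,b]))
E
```

```text
t 7.5333 tcpJ [ 50.8 158.3 165.9] toolz yaw-jig 0.12 toolx [-0.001  0.    -1.   ] F [ 0.9 -0.3  2.4]
-0.045 4 [-0.019   0.0425] -0.03 11 [-0.0174  0.0684] -0.015 18 [-0.0192  0.0781] 0 18 [-0.0184  0.0743] 0.015 24 [-0.0202  0.0723] 0.045 20 [-0.0197  0.0747] 
handle n 50 X med 0.0502 ang med 0.587 end ang 0.544 rmax 0.152
t 7.5833 tcpJ [ 50.8 157.8 166. ] toolz yaw-jig 0.09 toolx [-0.001  0.    -1.   ] F [ 0.8 -0.1  2. ]
-0.045 83 [-0.023   0.0725] -0.03 66 [-0.0222  0.0709] -0.015 75 [-0.0239  0.073 ] 0 65 [-0.0187  0.0728] 0.015 64 [-0.022   0.0734] 0.045 51 [-0.0229  0.0738] 
handle n 121 X med 0.0535 ang med 0.434 end ang 0.571 rmax 0.344
```

View pics/x34.png

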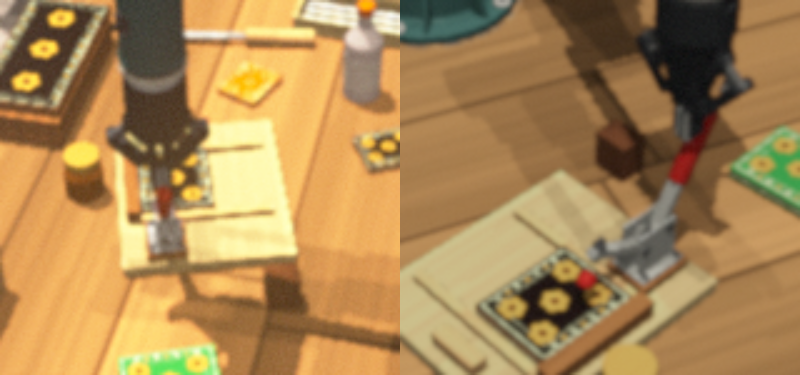

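The handle followed the finger to about 0.55 rad. In the crop it runs from the clamp at (650,240) up to the fingertips at (695,130). I continue along the arc past the dead point.

Request:
jog_arm([
  {"claw": 0,"delta_pos": [5,9,0],"yaw": 0},
  {"claw": 0,"delta_pos": [5.5,8.5,0],"yaw": 0},
  {"claw": 0,"delta_pos": [6.5,7.5,0],"yaw": 0},
  {"claw": 0,"delta_pos": [7,7,0],"yaw": 0},
  {"claw": 0,"delta_pos": [8,6.5,0],"yaw": 0},
  {"claw": 0,"delta_pos": [8.5,5.5,0],"yaw": 0},
  {"claw": 0,"delta_pos": [9,4.5,0],"yaw": 0},
  {"claw": 0,"delta_pos": [9.5,3.5,0],"yaw": 0},
  {"claw": 0,"delta_pos": [0,0,0],"yaw": 0},
  {"claw": 0,"delta_pos": [0,0,0],"yaw": 0},
])

```text
time: 8.47
tool_pos: [0.5564, 0.1188, 0.1059]
eef_rot: [-0.123, 0.698, 0.123, 0.695]
contact_force: [0.4, -0.8, -0.3]
grip_width: -0.001
```

```bash
python3 chk.py side x5.png;python3 chk.py scene x6.png
```

```text
t 8.4667 tcpJ [ 49.7 209.7 105.9] toolz yaw-jig 0.06 toolx [-0.004 -0.    -1.   ] F [ 0.4 -0.8 -0.3]
-0.045 8 [-0.0189 -0.0052] -0.03 3 [-0.014  -0.0076] -0.015 4 [-0.0164 -0.0063] 0 6 [-0.0215 -0.0079] 0.015 3 [-0.0163 -0.0098] 0.045 0  
handle n 68 X med 0.0522 ang med 1.414 end ang 1.44 rmax 0.129
t 8.5167 tcpJ [ 50.3 209.4 106.5] toolz yaw-jig 0.05 toolx [-0.002 -0.    -1.   ] F [ 0.8  0.2 -0.9]
-0.045 82 [-0.0194  0.0728] -0.03 76 [-0.0209  0.0712] -0.015 71 [-0.0179  0.0726] 0 76 [-0.021   0.0731] 0.015 67 [-0.021   0.0687] 0.045 49 [-0.0221  0.0716] 
handle n 137 X med 0.0548 ang med 1.373 end ang 2.098 rmax 0.199
```

No force is left on the tool and the handle shows about 1.44 rad, so it has snapped over. I retract upwards and look from above.

Request:
jog_arm([
  {"claw": 0,"delta_pos": [-40,0,0],"yaw": 0},
  {"claw": 0,"delta_pos": [-40,0,0],"yaw": 0},
  {"claw": 0,"delta_pos": [-40,0,0],"yaw": 0},
  {"claw": 0,"delta_pos": [-20,-35,-8],"yaw": 0},
  {"claw": 0,"delta_pos": [0,-35,-8],"yaw": 0},
  {"claw": 0,"delta_pos": [0,-35,-8],"yaw": 0},
  {"claw": 0,"delta_pos": [0,-35,-8],"yaw": 0},
  {"claw": 0,"delta_pos": [0,-25,-8],"yaw": 0},
  {"claw": 0,"delta_pos": [0,0,0],"yaw": 0},
  {"claw": 0,"delta_pos": [0,0,0],"yaw": 0},
  {"claw": 0,"delta_pos": [0,0,0],"yaw": 0},
])

```text
time: 9.48
tool_pos: [0.5765, -0.0496, 0.2475]
eef_rot: [-0.122, 0.696, 0.123, 0.696]
contact_force: [0.5, 0.4, -0.2]
grip_width: -0.004
```

```bash
python3 chk.py wrist w7.png; python3 chk.py scene x7.png; python3 chk.py side x8.png; cat > pad.py <<'E'
import sys;sys.argv=['x','wrist']
exec(open('chk.py').read())
c=g['frame'].astype(int);m=(c[:,:,0]>100)&(c[:,:,1]<75)&(c[:,:,2]<75)&(abs(X-.05)<.02)&(abs(Y-.032)<.02)
print('pad',m.sum(),np.median(np.c_[X[m],Y[m],z[m]],0).round(4) if m.any() else '')
a=(abs(X-.05)<.005)&(Y>.02)&(Y<.1)
for y in np.arange(.02,.1,.01):
    q=a&(abs(Y-y)<.005);print(y.round(3),np.percentile(z[q],90).round(4) if q.any() else '',end=' ')
E
python3 pad.py
```

```text
t 9.4833 tcpJ [ 11.1  44.5 247.5] toolz yaw-jig -0.0 toolx [-0.     0.001 -1.   ] F [ 0.5  0.4 -0.2]
-0.045 303 [-0.0222  0.0779] -0.03 563 [-0.0217  0.078 ] -0.015 670 [-0.0206  0.0775] 0 675 [-0.021   0.0777] 0.015 630 [-0.0203  0.0782] 0.045 674 [-0.021   0.0779] 
handle n 757 X med 0.0473 ang med 1.353 end ang  rmax 0.074
t 9.5333 tcpJ [ 11.3  45.  247.4] toolz yaw-jig 0.05 toolx [-0.     0.001 -1.   ] F [-0.1 -0.6  0.3]
-0.045 64 [-0.0219  0.0712] -0.03 71 [-0.0215  0.0729] -0.015 76 [-0.0224  0.072 ] 0 80 [-0.0211  0.0721] 0.015 72 [-0.0182  0.0732] 0.045 40 [-0.0217  0.0739] 
handle n 178 X med 0.0552 ang med 1.387 end ang 2.149 rmax 0.14
t 9.5833 tcpJ [ 11.4  45.3 247.3] toolz yaw-jig 0.1 toolx [-0.  0. -1.] F [ 0.1 -0.4  0.1]
-0.045 31 [-0.0196  0.0726] -0.03 27 [-0.0206  0.0771] -0.015 22 [-0.0095  0.0771] 0 23 [-0.017   0.0749] 0.015 25 [-0.0179  0.0759] 0.045 22 [-0.0189  0.0756] 
handle n 81 X med 0.0516 ang med 1.398 end ang 1.436 rmax 0.131
t 9.6333 tcpJ [ 11.5  45.4 247.3] toolz yaw-jig 0.12 toolx [-0.  0. -1.] F [ 0.1  1.2 -0.4]
-0.045 286 [-0.0216  0.078 ] -0.03 549 [-0.0208  0.0777] -0.015 652 [-0.0209  0.0774] 0 667 [-0.0197  0.0775] 0.015 640 [-0.0214  0.0784] 0.045 677 [-0.0207  0.0783] 
handle n 783 X med 0.0473 ang med 1.354 end ang  rmax 0.075
pad 76 [0.0419 0.033  0.0429]
0.02 0.0709 0.03 0.0821 0.04 0.3228 0.05 0.3293 0.06 0.3333 0.07 0.0708 0.08 0.0705 0.09 0.086
```

View pics/w7.png

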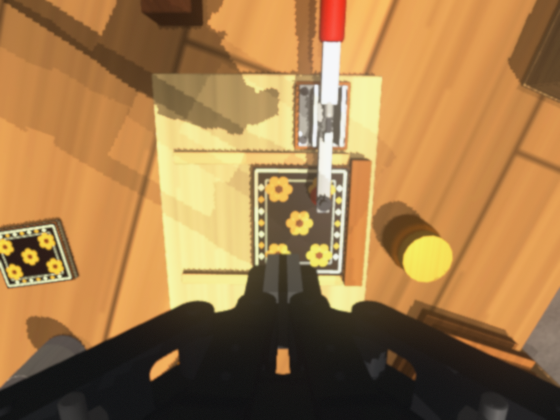

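The handle lies level at (333,20), the arm is level and the foot is on the panel at (320,190). The panel touches the stop at px x ≈ 348. The arm is clear and still, so I hand in.

```bash
python3 -c "
from bench import *
print(hand_in()); s=observe(); print(s['time'],s['contact_force'],abs(s['qd']).max())"
```

```text
the job is handed in; nothing more can be done
None
the job is handed in; nothing more can be done
```

I pushed the panel home against the far stop with the shut fingertips, then swung the red handle outwards and down until it snapped into lock. I handed in with the arm raised clear of everything, at about 9.6 s of the 48 s.

- **Panel:** at the stop it blocked the push with about 18 N. Its near edge then measured about -20.5 mm in the jig frame, and about -21 mm after clamping; -20 mm is home and the limit is 3 mm short. It looked flat in the channel.
- **Clamp:** the tool felt no force after the snap. From the side camera the handle's upper surface reads 1.44 rad, about 1.5 once the grip's radius is allowed for. The arm is level and the foot sits at the panel's top height. I could not measure the foot's force on the panel.
- **What went wrong:** on the first push the fingertip was too high. It rode onto the panel's edge with about 14 N and dragged the panel 14 mm. I lifted off, went 9 mm lower and pushed again cleanly.
- **Readings that disagreed:** the scene camera's "end angle" of about 2.1 rad for the handle came from stray red pixels, so I ignored it. The wrist camera's 1.35 rad covers only the part of the grip nearest the pivot and fits the side view.
- **Bystanders:** I saw no contact with any of them, but I did not re-measure their positions.

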